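# Turn the microscope indexing stage back one notch

### The arm

A 7-joint arm with a two-finger parallel gripper is mounted at the origin on the work surface. World frame = base frame: x ahead of the robot, y to its left, z up, the work surface at z = 0. Lengths are in m, angles in rad, forces in N, time in s.
With the tool pointing down it reaches from about 0.375 to 0.925 m from the base axis. Payload 3.1 kg.
Tool frame: the origin (TCP) lies between the finger pads; the fingertips stand 22 mm ahead of it and the grasp point (between the pads) lies 3 mm ahead of it; z points along the fingers, y is the direction in which the jaws open and shut (so a half turn about z gives the same grasp; the last joint's range is limited). The gripper opens to 85 mm and grips with 20 to 120 N. Pads are 22 mm wide; open, the fingers measure 114 mm over their backs; the gripper's body (76 mm by 85 mm) begins 54 mm behind the grasp point. The pads swing forward as they close: fully open they stand 13 mm farther back than shut.
Start: joints at [1.068, 0.383, 0.044, 1.598, -0.018, 1.161, -0.05], TCP at [0.256, -0.597, 0.253] pointing down, gripper open.
Joint ranges: [-2.61, 2.61], [-0.41, 2.15], [-1.48, 1.57], [0, 2.5], [-1.57, 4.71], [0.05, 1.97], [-2.85, 2.85]. Speed limits (rad/s): [2.79, 2.79, 3.14, 3.14, 3.14, 3.14, 3.14].

### API

Orientations are given as [roll, pitch, yaw] about the fixed x, y, z axes, in that order (R = Rz(yaw) Ry(pitch) Rx(roll)).
In Python, from rig import * gives the robot as it stands. The module is installed in compiled form; this text tells all that it offers.
- The arm moves only by the tool move_arm, never from a script. Its argument "targets" is a list of rows, each a list of 3 entries, a list of its own where there are three numbers: the finger opening in m, from 0 to 0.0854, then the shift along the tool's x, y, z in m, then the turn about the tool's z in degrees. In form: [[grip, [tx, ty, tz], yaw], ...]. A call has exactly 8 rows; each row shifts and turns the pose as measured when the row begins, along the tool's axes as they then stand; what a row does not reach is not made up. A row lasts 1/12 s, in which the tool goes at most 41.7 mm and 7.16 degrees, less where a joint would pass 70% of its speed; a pose out of reach is approached as far as the arm can. A call is refused whole if a number of a shift passes 0.0417 or a number of a turn 7.16, either way. A call with a gripper value outside its range is refused whole. The fingers move at their own pace and stop on an object; "newtons" is the grip in N (left out, the last holds). Time passes only in rows, so rows that do not move let the fingers close, or fill a call up. It gives the time, the measured TCP pose, the force and the opening at its end, in the units of the state.
- state(): the state, without advancing time (a new reading comes with each control period).
- grab_frame(name): name is "scene" or "top" or "wrist"; returns the picture (480x640x3 uint8, red, green, blue); there is no depth.
- camera_info(name): a dict with "camera_matrix" (3x3 intrinsics, pixels), "extrinsics" (4x4, takes a point from camera to world coordinates). Camera axes: x right, y up, looking along -z (the intrinsics and any distortion apply to the point x, -y, -z); pixel columns grow to the right and rows downward; lengths in m; the calibration is good to about 2 mm. A picture is of the moment at which its call begins: read the wrist's pose just before it. camera_info takes no time and is no camera call; for the wrist camera it gives the pose at the moment of the call.
- job_done(): hands the job in, once; it reports no verdict.
Trained networks look in the newest picture that a camera, given by its name, has taken for a name from the list of things; names that differ only in an ending like _2 or _b are one class to them, and where a whole thing is asked for, a point or a joint stands for the part that bears it (a point fixed in the world has none). Each returns a list of dicts, best first, with "conf" (0 to 1); they miss things now and then, are a little off and sometimes report something else, mostly with a low value. They report only what shows in the picture. A call takes as long as a camera call. They do not tell look-alikes from the thing itself.
- silhouettes(label, camera): "pixels" (480x640 bool, what is visible of it) and "box" ([left, top, right, bottom] in pixels, round what is visible of it).
- spot_point(label, camera): "at" ([row, column] in pixels: a listed point, or the origin of a listed thing).
The state is a dict: "time_s": time; "joint_positions": joint angles; "dq": joint speeds; "joint_efforts": joint torques, N m; "ee_pos": TCP position; "eef_rot": TCP orientation; "contact_force": force on the tool from outside, world axes, zero at the start; "moment": the same for the moment, N m; "grip_width": finger opening in m.
Only numpy, scipy, OpenCV 4.12 (cv2) and the standard library are available. Lean on these libraries where they do the work, as an engineer would, in place of code of your own. Each camera call takes 0.05 s, during which the arm holds its last target.

### The job

The ratchet stage for the microscope has been indexed one notch too far. With a fingertip, push the orange knob outward, away from the wheel, until the pawl lifts clear of the teeth and tips over to stay up; then push one of the steel posts to turn the wheel back (clockwise seen from above) by one notch, and finally tip the knob back so that the pawl drops fully into that notch. Do not pick anything up: leave the dish lying on the wheel, and leave the bottle, slide box and tweezers where they are.

Things in the scene. Friction and masses are not known exactly. Their poses are not given: they have to be found in the camera images.
- stage_base: Fixed black base plate of the indexing stage, 230 (x) x 256 (y) x 12 mm, spanning y -106 to +150 mm in its own frame. Origin: on the table, directly below the wheel's axis; z up; its +y axis points from the wheel's axis towards the pawl. It stands at a different place and yaw each time.
- wheel (a joint): Angle (rad) of the ratchet wheel about its vertical axis, seen from above: positive = forward = counter-clockwise, negative = backward = clockwise. One notch = 0.524 rad (30 degrees). It starts at +0.02 to +0.12; the pawl, down, blocks it at 0. One notch back the pawl sits fully down from -0.52 to -0.38. Stiff (0.08 N m, about 1.5 N at a post); it stays where it is left.
- pawl (a joint): Angle (rad) of the brass pawl about its level pivot (parallel to the base's x): 0 = fully down in a notch, 0.9 = lifted, leaning outward on its stop. No spring, light (about 0.3 N at the knob): below about 0.57 its weight drops it shut, beyond that it falls open and stays. On top of a tooth it reads about 0.2.
- pawl_knob (a point): Centre of the smooth, slippery orange ball knob, 20 mm across, on a brass stem 8 mm thick, 46 mm from the pivot: straight above the pivot when the pawl is down (104 mm above the table), 36 mm farther outward and 87 mm above the table when it is up.
- pawl_pivot (a point): Centre of the pawl's pivot, 117 mm from the wheel's axis along the base's +y, 58 mm above the table, between two fixed aluminium cheeks (30 mm wide together along the base's x, 22 mm along its y, tops 66 mm above the table). It does not move.
- pawl_nose (a point): Middle of the underside of the pawl's nose, 8 mm wide along the teeth, 39 mm from the pivot towards the wheel; 1 mm above the wheel's face when fully down, about 37 mm higher, clear of everything, when lifted.
- wheel_top (a point): Centre of the wheel's top face, on its axis, 40 mm above the table. Aluminium disc 180 mm across; 12 dark teeth, 8 mm high, stand on the face 70 to 86 mm from the axis. Each has a steep face on its clockwise side and a ramp falling away counter-clockwise; a pawl let down on a ramp slides into the notch when the wheel is turned on backward.
- post0_top (a point): Centre of the top of a steel post, 12 mm thick, standing 44 mm up from the wheel's face (top 84 mm above the table), 58 mm from the axis, with a low black collar 18 mm across and 6 mm high at its foot. The three posts are alike, 120 degrees apart, and turn with the wheel; seen from the axis this one starts about 60 degrees clockwise from the pawl.
- post1_top (a point): The same for the post that starts about 60 degrees counter-clockwise from the pawl.
- post2_top (a point): The same for the post that starts on the side of the wheel opposite the pawl.
- dish: Loose clear specimen dish, 60 mm across (lid rim 63 mm), 14 mm high, a copper disc on top, lying in the middle of the wheel between three brass pins; origin at the centre of its underside. It turns with the wheel and must not be picked up or knocked out.
- bottle: Loose amber bottle, 38 mm across, 75 mm tall, upright on the table beside the base; origin at the centre of its underside. To be left alone.
- slide_box: Loose blue and white slide box, 87 x 36 x 32 mm, on the table on the side of the base opposite the pawl; origin at the centre of its underside. To be left alone.
- tweezers: Loose steel tweezers lying on the table beside the base, about 120 mm long along their x, 6 mm thick; origin on the underside about the middle. To be left alone.
Things that resemble listed ones, but are neither listed nor needed, are in the scene too. There is more than one size of the dish; the one meant has the size given above.

How it is judged:
On the way, in this order (a step that is already met when the one before it is completed fails the run):
1. the pawl is lifted clear and stays up, with the wheel still in its starting notch (value of joint pawl above 0.7 rad and value of joint wheel above -0.08 rad), for 0.2 s.
2. the wheel is turned backward past the tooth that held it (value of joint wheel below -0.2 rad), for 0.1 s.
3. the pawl is down in the next notch back (value of joint pawl below 0.06 rad and value of joint wheel between -0.7 and -0.25 rad), for 0.2 s.
At the end, for the whole second after the job is handed in: The pawl is fully down (joint below 0.06 rad) in the notch one back from the start (wheel between -0.70 and -0.25 rad, which with the pawl down means that one notch), the wheel is at rest, and the dish lies flat in the middle of the wheel (within 10 mm) (all of step 3 and velocity of joint wheel between -0.05 and 0.05 rad/s and horizontal distance between dish and wheel_top below 0.01 m and z of dish in the frame of stage_base below 0.045 m and angle between dish's own z axis and vertical below 0.1 rad); the robot touches nothing.
It fails at once if the wheel is turned back much more than one notch, past the middle of the second (value of joint wheel below -0.8 rad).
It fails at once if the wheel is turned forward into another notch (value of joint wheel above 0.45 rad).
It fails at once if the dish is lifted, tipped or knocked out of its place (height (world z) of dish above 0.052 m or horizontal distance between dish and wheel_top above 0.015 m or angle between dish's own z axis and vertical above 0.3 rad).
It fails at once if the bottle, slide box or tweezers are moved (more than 15 mm), lifted or tipped (distance of any of bottle, slide_box, tweezers from where it was at the start of the episode above 0.015 m or angle between any of bottle, slide_box, tweezers's own z axis and vertical above 0.3 rad).
It also fails if it takes over 56 s, if anything falls off the work surface, if the arm or the gripper's body presses on something with over 40 N, if the wrist force passes 120 N, or if a joint passes its speed limit or range.

## Working session

There is one attempt and no reset: what is moved stays moved. The work goes in short steps, Python scripts to look and compute and a tool call to move; the robot and the scene stay as the last step left them, time stands still between calls to the robot, and variables do not carry over. Pictures are saved under pics/ and viewed, and the job is handed in when it is done.

Besides the shell and the picture viewer there is one more tool, called after "Request:" as name(argument=value, ...) on one line, values as JSON. move_arm: Moves the arm, as the interface text tells. Its arguments: {"type":"object","properties":{"targets":{"type":"array","items":{"type":"array"}},"newtons":{"type":"number"}},"required":["targets"]}

```bash
mkdir -p pics; python3 - <<'E'
from rig import *
import cv2,numpy as np
s=state();print({k:np.round(v,3).tolist() for k,v in s.items()})
for n in ["top","scene"]:
    f=grab_frame(n);cv2.imwrite(f"pics/{n}0.png",f[:,:,::-1])
    ci=camera_info(n);print(n,np.round(ci["camera_matrix"],2).tolist(),np.round(ci["extrinsics"],4).tolist(),[k for k in ci])
    for l in ["pawl_knob","pawl_pivot","wheel_top","post0_top","post1_top","post2_top","pawl_nose","stage_base","dish","bottle","slide_box","tweezers"]:
        print(l,[(np.round(d["at"],1).tolist(),round(d["conf"],2)) for d in spot_point(l,n)][:4])
E
```

```text
{'time_s': 0.0, 'joint_positions': [1.068, 0.384, 0.044, 1.6, -0.018, 1.161, -0.05], 'dq': [0.001, -0.001, -0.0, 0.002, 0.001, 0.001, -0.0], 'joint_efforts': [0.0, -43.345, 1.025, -24.951, 0.01, 0.011, 0.0], 'ee_pos': [0.256, -0.597, 0.252], 'eef_rot': [-3.139, 0.0, 0.405], 'contact_force': [0.42, 0.341, -0.444], 'moment': [-0.008, -0.041, 0.053], 'grip_width': 0.085}
top [[475.26, 0.0, 319.59], [0.0, 475.26, 248.14], [0.0, 0.0, 1.0]] [[0.011, 0.9832, -0.1824, 0.4837], [-0.9999, 0.0106, -0.0032, 0.0025], [-0.0012, 0.1825, 0.9832, 0.763], [0.0, 0.0, 0.0, 1.0]] ['camera_matrix', 'extrinsics']
pawl_knob [([284.9, 254.9], 0.62)]
pawl_pivot [([288.6, 255.4], 0.88)]
wheel_top []
post0_top [([278.2, 316.0], 0.78), ([344.1, 302.4], 0.57)]
post1_top [([342.4, 301.4], 0.68), ([241.5, 400.5], 0.57)]
post2_top [([325.3, 370.2], 0.93)]
pawl_nose [([298.4, 280.4], 0.87)]
stage_base [([299.2, 280.5], 0.65)]
dish [([312.0, 164.9], 0.97), ([278.1, 456.7], 0.66), ([317.7, 329.4], 0.62)]
bottle [([208.7, 317.2], 0.7)]
slide_box [([337.6, 441.0], 0.78)]
tweezers [([242.1, 399.9], 0.89)]
scene [[451.08, 0.0, 325.02], [0.0, 451.08, 241.85], [0.0, 0.0, 1.0]] [[-0.0977, -0.6652, 0.7402, 1.0813], [0.9951, -0.0763, 0.0628, 0.0624], [0.0147, 0.7427, 0.6694, 0.5328], [0.0, 0.0, 0.0, 1.0]] ['camera_matrix', 'extrinsics']
pawl_knob [([220.0, 380.4], 0.91), ([199.8, 276.7], 0.4)]
pawl_pivot [([243.4, 378.0], 0.84)]
wheel_top [([230.2, 313.2], 0.57), ([194.8, 334.7], 0.25)]
post0_top [([235.2, 313.2], 0.73)]
post1_top [([195.5, 335.5], 0.74), ([329.6, 304.2], 0.57)]
post2_top [([201.3, 280.3], 0.77)]
pawl_nose [([242.7, 348.1], 0.8)]
stage_base [([249.0, 307.6], 0.97), ([199.2, 277.4], 0.65)]
dish [([263.9, 467.5], 0.92), ([231.8, 308.8], 0.84), ([271.2, 181.5], 0.77)]
bottle [([328.8, 305.6], 0.95)]
slide_box [([229.9, 216.6], 0.78)]
tweezers [([295.4, 223.8], 0.96)]
```

View pics/top0.png

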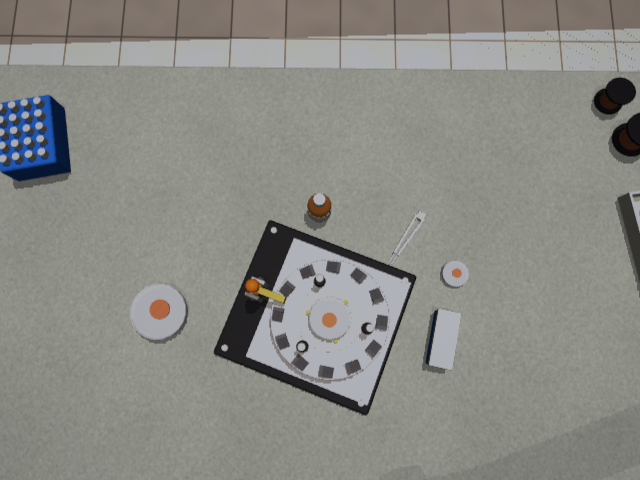

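View pics/scene0.png

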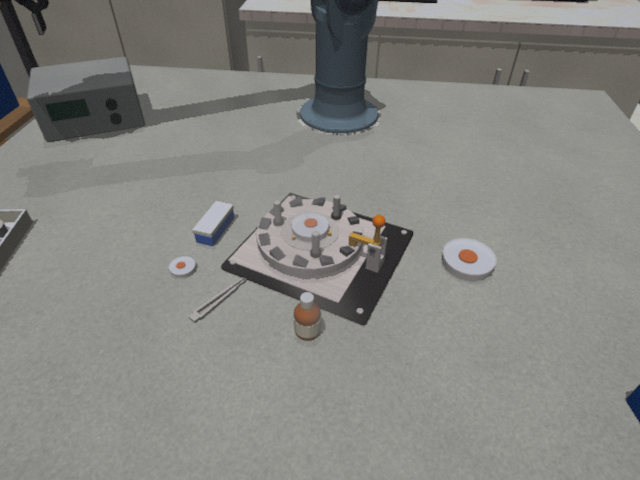

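```bash
cat > h.py <<'E'
import numpy as np,cv2
from scipy.optimize import least_squares
def proj(P,ci):
    E=ci["extrinsics"];p=np.linalg.inv(E)@np.append(P,1);K=ci["camera_matrix"]
    q=K@np.array([p[0],-p[1],-p[2]]);return q[:2]/q[2]
def pts(x,y,yaw,w,p):
    c,s=np.cos(yaw),np.sin(yaw)
    L={"wheel_top":(0,0,.04),"pawl_pivot":(0,.117,.058),"pawl_knob":(0,.117+.046*np.sin(p),.058+.046*np.cos(p))}
    L["pawl_nose"]=(0,.117-.039*np.cos(p)+0.017*np.sin(p)*0,.041+.039*np.sin(p))
    for i,a in enumerate((-60,60,180)):
        t=np.pi/2+np.radians(a)+w; L[f"post{i}_top"]=(.058*np.cos(t),.058*np.sin(t),.084)
    return {k:np.array([x+c*v[0]-s*v[1],y+s*v[0]+c*v[1],v[2]]) for k,v in L.items()}
def fit(obs,x0,p=0,fitp=False):
    def r(q):
        P=pts(*q[:4],q[4] if fitp else p)
        return np.concatenate([proj(P[l],ci)-np.array(rc)[::-1] for ci,l,rc in obs])
    return least_squares(r,list(x0)+([p] if fitp else []),loss="soft_l1",f_scale=2)
E
python3 - <<'E'
from rig import *
from h import *
T,S=camera_info("top"),camera_info("scene")
for n in("top","scene"):
    f=cv2.imread(f"pics/{n}0.png");h=cv2.cvtColor(f,cv2.COLOR_BGR2HSV)
    m=cv2.inRange(h,(4,200,120),(16,255,255));k,_,st,c=cv2.connectedComponentsWithStats(m)
    print([(st[i,4],np.round(c[i][::-1],1).tolist()) for i in range(1,k) if st[i,4]>20])
obs=[(T,"post0_top",(278.2,320)),(T,"post1_top",(343.5,301.9)),(T,"post2_top",(325.3,370.2)),(T,"pawl_knob",(284.9,253)),(T,"pawl_pivot",(288.6,255.4)),
(S,"pawl_knob",(220,380)),(S,"pawl_pivot",(243.4,378)),(S,"post0_top",(235.2,314)),(S,"post1_top",(195.5,336)),(S,"post2_top",(201.3,279)),(S,"wheel_top",(227,311))]
r=fit(obs,(.38,-.02,-.3,.05));print(r.x,np.round(r.fun.reshape(-1,2),1).tolist())
for k,v in pts(*r.x,0).items():print(k,v.round(4),proj(v,T).round(),proj(v,S).round())
E
```

```text
[(np.int32(122), [285.2, 251.6])]
[(np.int32(64), [219.6, 378.7])]
[ 0.51246703 -0.01157453 -0.3423586   0.08591097] [[-0.1, -1.8], [-0.9, 1.6], [-0.2, 1.4], [-1.5, 0.9], [0.5, 0.4], [-0.7, 1.2], [-1.5, 0.4], [1.2, -1.5], [1.0, 1.5], [-2.1, 1.1], [-1.1, 4.1]]
wheel_top [ 0.5125 -0.0116  0.04  ] [330. 317.] [310. 231.]
pawl_pivot [0.5517 0.0986 0.058 ] [256. 289.] [377. 244.]
pawl_knob [0.5517 0.0986 0.104 ] [252. 286.] [379. 221.]
pawl_nose [0.5387 0.0619 0.041 ] [281. 299.] [353. 244.]
post0_top [0.5684 0.0037 0.084 ] [320. 276.] [315. 234.]
post1_top [0.4712 0.0292 0.084 ] [301. 345.] [337. 197.]
post2_top [ 0.4978 -0.0677  0.084 ] [370. 327.] [277. 202.]
```

```bash
python3 - <<'E'
import cv2
a=cv2.imread("pics/top0.png")[215:415,210:420];b=cv2.imread("pics/scene0.png")[180:330,220:420]
cv2.imwrite("pics/a.png",cv2.hconcat([cv2.resize(a,(400,400),interpolation=2),cv2.resize(b,(400,400),interpolation=2)]))
E
```

```text
(no output)
```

View pics/a.png

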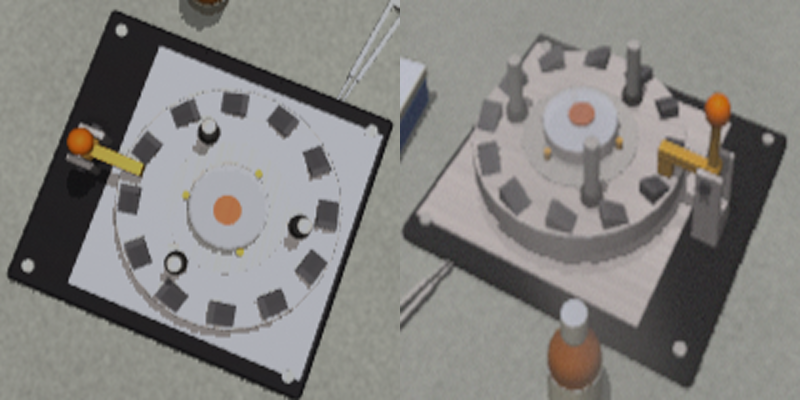

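```bash
cat >> h.py <<'E'
B=np.array([0.5125,-0.0116]);YB=-0.3424
def b2w(x,y):
    c,s=np.cos(YB),np.sin(YB);return B+np.array([c*x-s*y,s*x+c*y])
def plan(s,xyz,yaw_deg,n=8,step=.036):
    p=np.array(s["ee_pos"],float);psi=np.degrees(s["eef_rot"][2]);t=np.array(xyz)
    for i in range(n):
        d=t-p;L=np.linalg.norm(d);d*=min(1,step/L) if L>1e-6 else 1
        r=np.radians(psi);x=d[0]*np.cos(r)+d[1]*np.sin(r);y=d[0]*np.sin(r)-d[1]*np.cos(r)
        tw=np.clip(-((yaw_deg-psi+180)%360-180),-7,7)
        print([0,[round(x,3),round(y,3),round(-d[2],3)],round(tw,1)],end=",")
        p=p+d;psi-=tw
    print("left",np.round(t-p,3),round(yaw_deg-psi,1))
E
python3 - <<'E'
from rig import *
from h import *
x,y=b2w(0,.0805);print(x,y);plan(state(),(x,y,.25),-19.6)
E
```

```text
0.5395277736282507 0.06422710236254603
[0, [np.float64(0.026), np.float64(-0.025), np.float64(0.0)], np.float64(7.0)],[0, [np.float64(0.023), np.float64(-0.028), np.float64(0.0)], np.float64(7.0)],[0, [np.float64(0.019), np.float64(-0.03), np.float64(0.0)], np.float64(7.0)],[0, [np.float64(0.015), np.float64(-0.033), np.float64(0.0)], np.float64(7.0)],[0, [np.float64(0.011), np.float64(-0.034), np.float64(0.0)], np.float64(7.0)],[0, [np.float64(0.007), np.float64(-0.035), np.float64(0.0)], np.float64(7.0)],[0, [np.float64(0.003), np.float64(-0.036), np.float64(0.0)], np.float64(0.8)],[0, [np.float64(0.002), np.float64(-0.036), np.float64(0.0)], np.float64(-0.0)],left [ 0.17   0.397 -0.002] 0.0
```

Request:
move_arm(targets=[[0,[0.026,-0.025,0],7],[0,[0.023,-0.028,0],7],[0,[0.019,-0.03,0],7],[0,[0.015,-0.033,0],7],[0,[0.011,-0.034,0],7],[0,[0.007,-0.035,0],7],[0,[0.003,-0.036,0],0.8],[0,[0.002,-0.036,0],0]], newtons=20)

```text
time_s: 1.97
ee_pos: [0.3641, -0.3366, 0.2518]
eef_rot: [3.133, -0.001, -0.361]
contact_force: [0.2, -0.1, 0.7]
grip_width: 0.0006
```

```bash
sed -i 's/print(\[0,\[round(x,3),round(y,3),round(-d\[2\],3)\],round(tw,1)\]/print([0,[float(round(v,3)) for v in (x,y,-d[2])],float(round(tw,1))]/' h.py
python3 - <<'E'
from rig import *
from h import *
s=state();print(s["ee_pos"],s["eef_rot"],s["grip_width"])
x,y=b2w(0,.0805);plan(s,(x,y,.25),-19.6,step=.039)
E
```

```text
[ 0.36411614 -0.33658252  0.25179594] [ 3.13252421e+00 -1.49312784e-03 -3.60647575e-01] 0.0005745087293543588
[0, [0.002, -0.039, 0.0], -1.1],[0, [0.003, -0.039, 0.0], -0.0],[0, [0.003, -0.039, 0.0], -0.0],[0, [0.003, -0.039, 0.0], -0.0],[0, [0.003, -0.039, 0.0], -0.0],[0, [0.003, -0.039, 0.0], -0.0],[0, [0.003, -0.039, 0.0], -0.0],[0, [0.003, -0.039, 0.0], -0.0],left [ 0.05   0.115 -0.001] 0.0
```

Request:
move_arm(targets=[[0,[0.002,-0.039,0],-1.1],[0,[0.003,-0.039,0],0],[0,[0.003,-0.039,0],0],[0,[0.003,-0.039,0],0],[0,[0.003,-0.039,0],0],[0,[0.003,-0.039,0],0],[0,[0.003,-0.039,0],0],[0,[0.003,-0.039,0],0]])

```text
time_s: 2.63
ee_pos: [0.495, -0.0378, 0.2522]
eef_rot: [3.13, -0.011, -0.345]
contact_force: [1.6, -0.6, 0.7]
grip_width: -0.0001
```

```bash

python3 - <<'E'
from rig import *
from h import *
s=state();print(s["ee_pos"],s["eef_rot"],s["grip_width"])
x,y=b2w(0,.0805);plan(s,(x,y,.19),-19.6,step=.03)
E
```

```text
[ 0.49496112 -0.0378035   0.25224521] [ 3.13030209 -0.01095176 -0.34523164] -0.00010252855005412606
[0, [0.002, -0.026, 0.015], -0.2],[0, [0.002, -0.026, 0.015], -0.0],[0, [0.002, -0.026, 0.015], -0.0],[0, [0.002, -0.026, 0.015], -0.0],[0, [0.0, -0.007, 0.004], -0.0],[0, [0.0, -0.0, -0.0], -0.0],[0, [0.0, -0.0, -0.0], -0.0],[0, [0.0, -0.0, -0.0], -0.0],left [0. 0. 0.] -0.0
```

Request:
move_arm(targets=[[0,[0.002,-0.026,0.015],-0.2],[0,[0.002,-0.026,0.015],0],[0,[0.002,-0.026,0.015],0],[0,[0.002,-0.026,0.015],0],[0,[0,-0.007,0.004],0],[0,[0,0,0],0],[0,[0,0,0],0],[0,[0,0,0],0]])

```text
time_s: 3.3
ee_pos: [0.5464, 0.0813, 0.1895]
eef_rot: [3.139, -0.02, -0.324]
contact_force: [0.3, 0.4, -0.3]
grip_width: -0.0002
```

```bash

python3 - <<'E'
from rig import *
from h import *
s=state();print(s["ee_pos"],s["eef_rot"],s["grip_width"],s["contact_force"])
x,y=b2w(0,.0805);plan(s,(x,y,.112),-19.6,step=.02)
for n in ["wrist","scene"]: cv2.imwrite(f"pics/{n}1.png",grab_frame(n)[:,:,::-1])
a=cv2.imread("pics/wrist1.png");b=cv2.imread("pics/scene1.png")[90:330,200:440]
cv2.imwrite("pics/b.png",cv2.hconcat([cv2.resize(a,(440,330)),cv2.resize(b,(330,330))]))
E
```

```text
[0.54644746 0.08128019 0.18951617] [ 3.13938899 -0.01986858 -0.32420067] -0.00016046409542841406 [ 0.27107113  0.37588587 -0.3453098 ]
[0, [-0.0, 0.005, 0.019], 1.0],[0, [-0.0, 0.005, 0.019], -0.0],[0, [-0.0, 0.005, 0.019], -0.0],[0, [-0.0, 0.005, 0.019], -0.0],[0, [0.0, -0.0, -0.0], -0.0],[0, [0.0, -0.0, -0.0], -0.0],[0, [0.0, -0.0, -0.0], -0.0],[0, [0.0, -0.0, -0.0], -0.0],left [0. 0. 0.] -0.0
```

View pics/b.png

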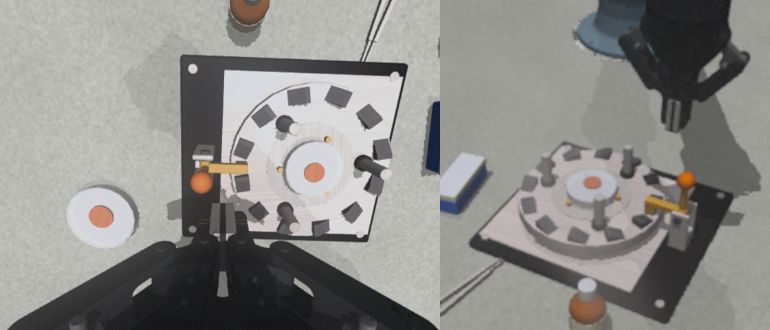

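Request:
move_arm(targets=[[0,[0,0.009,0],1],[0,[0,0.008,0],0],[0,[0,0,0.01],0],[0,[0,0,0.018],0],[0,[0,0,0.018],0],[0,[0,0,0.014],0],[0,[0,0,0.004],0],[0,[0,0,0],0]])

```text
time_s: 4.07
ee_pos: [0.5435, 0.0501, 0.1259]
eef_rot: [3.138, -0.03, -0.362]
contact_force: [0.0, -0.1, 0.4]
grip_width: -0.0003
```

```bash

cat > look.py <<'E'
import sys
from rig import *
from h import *
s=state();print(s["ee_pos"].round(4) if hasattr(s["ee_pos"],'round') else s["ee_pos"],np.round(s["eef_rot"],3),np.round(s["contact_force"],1),s["time_s"])
t=sys.argv[1]
a=grab_frame("wrist")[:,:,::-1];b=grab_frame("scene")[90:330,200:440,::-1]
cv2.imwrite(f"pics/{t}.png",cv2.hconcat([cv2.resize(a,(440,330)),cv2.resize(b,(330,330),interpolation=2)]))
d=np.array(s["ee_pos"][:2])-B;c,q=np.cos(YB),np.sin(YB)
print("base frame",round(c*d[0]+q*d[1],4),round(-q*d[0]+c*d[1],4))
E
python3 look.py c; python3 -c "
from rig import *
from h import *
x,y=b2w(0,.0805);plan(state(),(x,y,.112),-19.6,step=.02)"
```

```text
[0.5435 0.0501 0.1259] [ 3.138 -0.03  -0.362] [ 0.  -0.1  0.4] 4.0667
base frame 0.0084 0.0686
[0, [-0.009, -0.011, 0.014], -1.2],[0, [-0.0, -0.0, 0.001], -0.0],[0, [0.0, -0.0, -0.0], -0.0],[0, [0.0, -0.0, -0.0], -0.0],[0, [0.0, -0.0, -0.0], -0.0],[0, [0.0, -0.0, -0.0], -0.0],[0, [0.0, -0.0, -0.0], -0.0],[0, [0.0, -0.0, -0.0], -0.0],left [0. 0. 0.] -0.0
```

View pics/c.png

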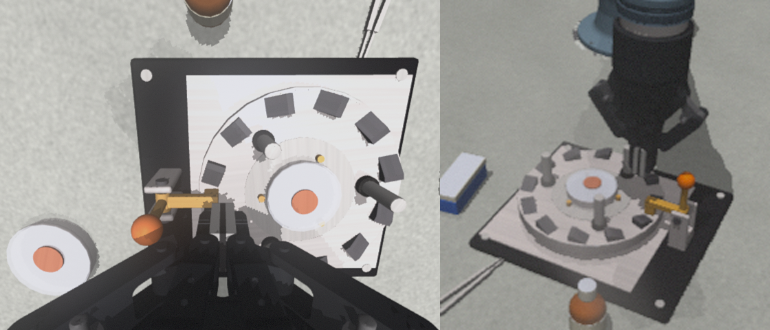

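Request:
move_arm(targets=[[0,[-0.003,-0.002,0.003],-0.5],[0,[-0.003,-0.002,0.004],-0.5],[0,[-0.001,-0.002,0.003],0],[0,[0,0,0.002],0],[0,[0,0,0],0],[0,[0,0,0],0],[0,[0,0,0],0],[0,[0,0,0],0]])

```text
time_s: 4.83
ee_pos: [0.5425, 0.0609, 0.1175]
eef_rot: [3.141, -0.039, -0.341]
contact_force: [0.7, 0.5, 0.1]
grip_width: 0.0002
```

```bash

python3 look.py d; python3 -c "
from rig import *
from h import *
x,y=b2w(0,.0805);plan(state(),(x,y,.112),-19.6,n=2,step=.02)"
```

```text
[0.5425 0.0609 0.1175] [ 3.141 -0.039 -0.341] [0.7 0.5 0.1] 4.8333
base frame 0.0039 0.0784
[0, [-0.004, -0.002, 0.006], 0.0],[0, [0.0, -0.0, -0.0], -0.0],left [0. 0. 0.] 0.0
```

View pics/d.png

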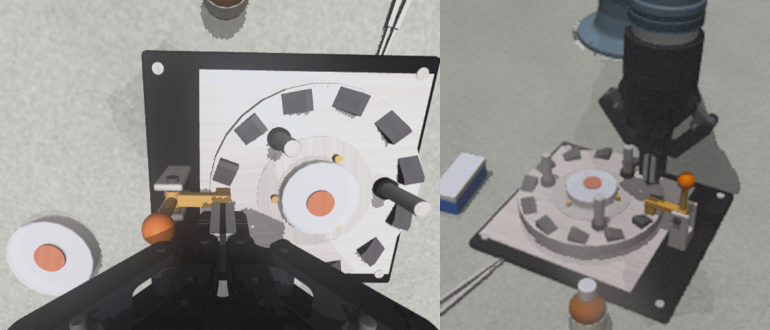

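Request:
move_arm(targets=[[0,[-0.002,0,0.002],0],[0,[-0.002,0,0.002],0],[0,[-0.001,-0.003,0.002],0],[0,[0,-0.005,0],0],[0,[0,-0.006,0],0],[0,[0,-0.005,0],0],[0,[0,-0.003,0],0],[0,[0,0,0],0]])

```text
time_s: 5.6
ee_pos: [0.5457, 0.0854, 0.1106]
eef_rot: [3.141, -0.039, -0.342]
contact_force: [0.4, -0.1, -1.1]
grip_width: 0.0001
```

```bash
python3 look.py e
```

```text
[0.5457 0.0854 0.1106] [ 3.141 -0.039 -0.342] [ 0.4 -0.1 -1.1] 5.6
base frame -0.0013 0.1025
```

View pics/e.png

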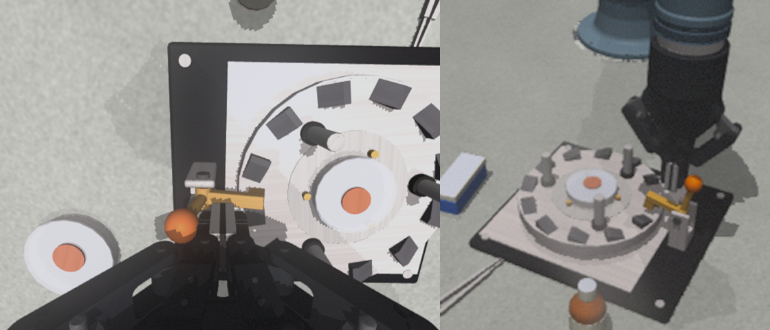

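Request:
move_arm(targets=[[0,[0,-0.004,0],0],[0,[0,-0.005,0],0],[0,[0,-0.005,0],0],[0,[0,-0.004,0],0],[0,[0,-0.002,0],0],[0,[0,0,0],0],[0,[0,0,0],0],[0,[0,0,0],0]])

```text
time_s: 6.37
ee_pos: [0.5531, 0.1054, 0.1106]
eef_rot: [3.141, -0.039, -0.343]
contact_force: [0.3, -0.2, 1.0]
grip_width: -0.0001
```

```bash
python3 look.py f
```

```text
[0.5531 0.1054 0.1106] [ 3.141 -0.039 -0.343] [ 0.3 -0.2  1. ] 6.3667
base frame -0.001 0.1238
```

View pics/f.png

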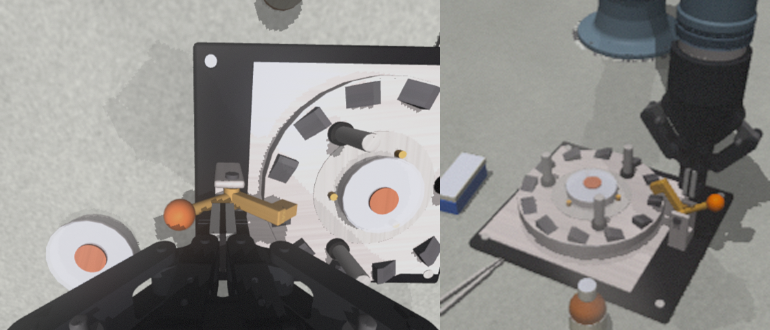

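Request:
move_arm(targets=[[0,[0,0.001,-0.008],0],[0,[0,0,-0.015],0],[0,[0,0,-0.015],0],[0,[0,0,-0.015],0],[0,[0,0,-0.01],0],[0,[0,0.005,0],0],[0,[0,0.01,0],0],[0,[0,0.01,0],0]])

```text
time_s: 7.13
ee_pos: [0.5407, 0.0805, 0.178]
eef_rot: [3.141, -0.038, -0.341]
contact_force: [-0.1, 0.9, -0.6]
grip_width: -0.0001
```

```bash
python3 look.py g; python3 -c "
from rig import *
from h import *
plan(state(),(.57,.036,.17),0,n=8,step=.016)"
```

```text
[0.5407 0.0805 0.178 ] [ 3.141 -0.038 -0.341] [-0.1  0.9 -0.6] 7.1333
base frame -0.0043 0.0962
[0, [0.013, 0.009, 0.002], -7.0],[0, [0.012, 0.01, 0.002], -7.0],[0, [0.011, 0.012, 0.002], -5.8],[0, [0.002, 0.003, 0.001], -0.0],[0, [0.0, -0.0, -0.0], -0.0],[0, [0.0, -0.0, -0.0], -0.0],[0, [0.0, -0.0, -0.0], -0.0],[0, [0.0, -0.0, -0.0], -0.0],left [0. 0. 0.] 0.0
```

View pics/g.png

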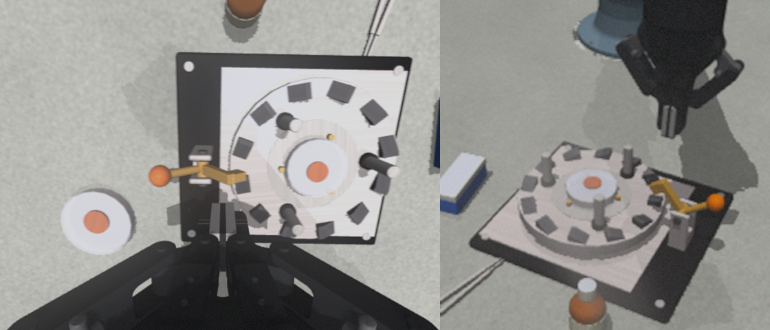

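Request:
move_arm(targets=[[0,[0.011,0.003,0.001],-6],[0,[0.01,0.004,0.001],-6],[0,[0.007,0.005,0.001],-4.5],[0,[0.003,0.003,0.001],-2],[0,[0,0,0],0],[0,[0,0,0],0],[0,[0,0,0],0],[0,[0,0,0],0]])

```text
time_s: 7.9
ee_pos: [0.5621, 0.0513, 0.1671]
eef_rot: [3.125, -0.02, -0.014]
contact_force: [-0.6, -0.4, 1.0]
grip_width: -0.0001
```

```bash
python3 look.py i; python3 -c "
from rig import *
from h import *
plan(state(),(.57,.036,.17),0,n=8,step=.016)
T,S=camera_info('top'),camera_info('scene')
grab_frame('top')
o=[]
for ci,n in((T,'top'),(S,'scene')):
  for l in ['post0_top','post1_top','post2_top']:
    print(n,l,[(np.round(d['at']),round(d['conf'],2)) for d in spot_point(l,n)][:2])
"
```

```text
[0.5621 0.0513 0.1671] [ 3.125 -0.02  -0.014] [-0.6 -0.4  1. ] 7.9
base frame 0.0256 0.0759
[0, [0.007, 0.014, -0.002], -0.8],[0, [0.001, 0.001, -0.0], -0.0],[0, [0.0, -0.0, -0.0], -0.0],[0, [0.0, -0.0, -0.0], -0.0],[0, [0.0, -0.0, -0.0], -0.0],[0, [0.0, -0.0, -0.0], -0.0],[0, [0.0, -0.0, -0.0], -0.0],[0, [0.0, -0.0, -0.0], -0.0],left [0. 0. 0.] 0.0
top post0_top [(array([280., 317.]), 0.92)]
top post1_top []
top post2_top [(array([326., 368.]), 0.87)]
scene post0_top [(array([233., 315.]), 0.77)]
scene post1_top [(array([196., 338.]), 0.69), (array([243., 377.]), 0.24)]
scene post2_top [(array([200., 277.]), 0.73), (array([327., 303.]), 0.61)]
```

View pics/i.png

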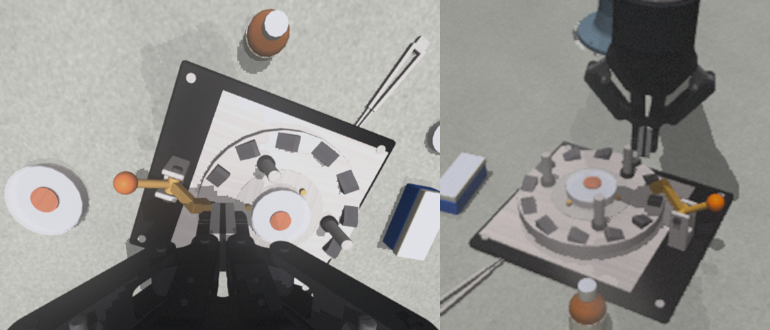

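Request:
move_arm(targets=[[0,[0.002,0.004,0],-0.4],[0,[0.002,0.004,0.002],-0.2],[0,[0.002,0.003,0.008],0],[0,[0,0.001,0.014],0],[0,[0,0,0.014],0],[0,[0,0,0.01],0],[0,[0,0,0.005],0],[0,[0,0,0],0]])

```text
time_s: 9.02
ee_pos: [0.5724, 0.0344, 0.1116]
eef_rot: [3.124, -0.024, -0.005]
contact_force: [-0.5, -0.2, -0.4]
grip_width: -0.0001
```

```bash
python3 look.py j; python3 -c "
from rig import *
from h import *
plan(state(),(.57,.036,.09),0,n=4,step=.016)
"
```

```text
[0.5724 0.0344 0.1116] [ 3.124 -0.024 -0.005] [-0.5 -0.2 -0.4] 9.0167
base frame 0.0409 0.0635
[0, [-0.002, -0.001, 0.016], -0.3],[0, [-0.001, -0.0, 0.007], -0.0],[0, [0.0, 0.0, -0.0], -0.0],[0, [0.0, 0.0, -0.0], -0.0],left [0. 0. 0.] -0.0
```

View pics/j.png

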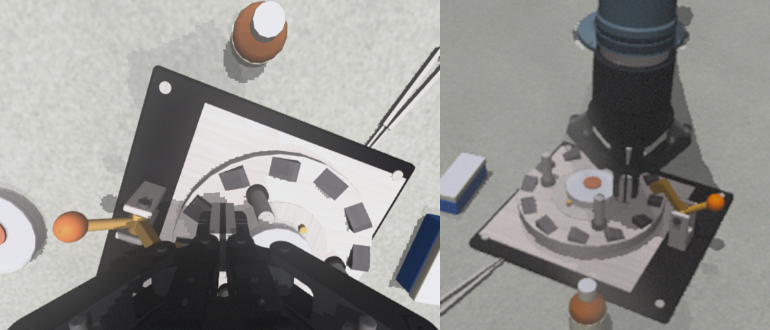

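```bash
python3 -c "
from rig import *
from h import *
W=camera_info('wrist');s=state()
from scipy.spatial.transform import Rotation as R
r=R.from_euler('xyz',s['eef_rot']).as_matrix()
f=440/640
for dx in(-.011,.011):
  for dy in (-.0145,.0145): print('tip',dx,dy,proj(s['ee_pos']+r@np.array([dx,dy,.022]),W)*f)
P=pts(.5125,-.0116,-.3424,.086,.9)
for k in P: print(k,proj(P[k],W)*f)
print(spot_point('post0_top','wrist'))
im=cv2.imread('pics/j.png')
cv2.imwrite('pics/j2.png',cv2.resize(im[120:330,60:340],None,fx=2.8,fy=2.8,interpolation=2))
"
```

```text
tip -0.011 -0.0145 [200.91767248 231.10578054]
tip -0.011 0.0145 [245.6625173  231.15761377]
tip 0.011 -0.0145 [200.02264844 200.12694723]
tip 0.011 0.0145 [246.68439779 200.17837794]
wheel_top [273.45866213 250.54004929]
pawl_pivot [140.28610836 222.61726207]
pawl_knob [ 73.60535525 228.09309164]
pawl_nose [166.92584204 241.14403587]
post0_top [268.95342581 217.6655319 ]
post1_top [230.20943537 331.3096592 ]
post2_top [359.19739347 301.5084452 ]
[{'at': [362.7, 261.6], 'conf': 0.35}]
```

View pics/j2.png

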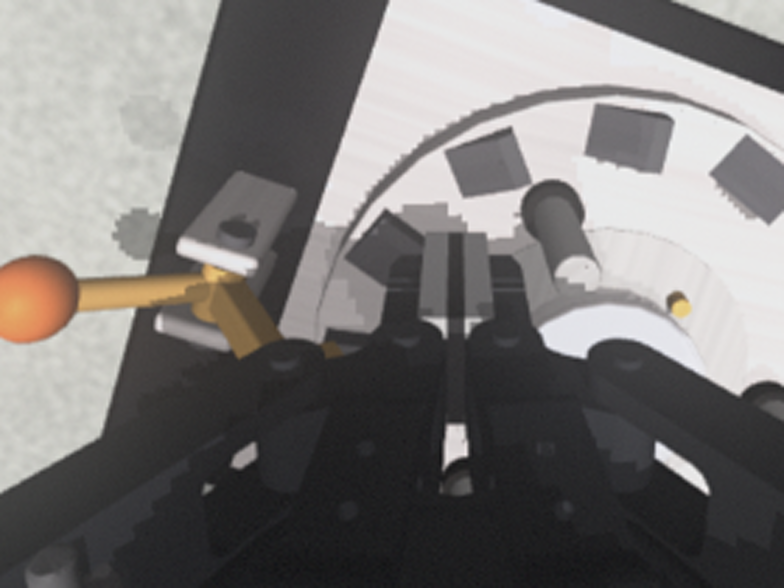

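Request:
move_arm(targets=[[0,[0,0,0.006],0],[0,[0,0,0.007],0],[0,[0,0.002,0.005],0],[0,[0,0.004,0.002],0],[0,[0,0.005,0],0],[0,[0,0.005,0],0],[0,[0,0.004,0],0],[0,[0,0.003,0],0]])

```text
time_s: 9.83
ee_pos: [0.5782, 0.014, 0.0954]
eef_rot: [3.129, -0.037, -0.001]
contact_force: [1.4, 2.0, -0.5]
grip_width: 0.0002
```

```bash
python3 look.py k
```

```text
[0.5782 0.014  0.0954] [ 3.129e+00 -3.700e-02 -1.000e-03] [ 1.4  2.  -0.5] 9.8333
base frame 0.0533 0.0462
```

View pics/k.png

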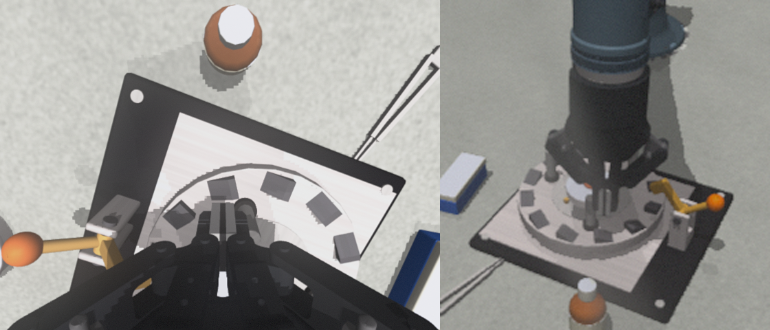

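Request:
move_arm(targets=[[0,[0,-0.003,0],0],[0,[-0.003,-0.002,0.001],0],[0,[-0.004,0,0.002],0],[0,[-0.003,0,0.002],0],[0,[-0.002,0,0.001],0],[0,[0,0,0],0],[0,[0,0,0],0],[0,[0,0,0],0]])

```text
time_s: 10.6
ee_pos: [0.5619, 0.0162, 0.0874]
eef_rot: [3.124, -0.031, -0.002]
contact_force: [-0.7, -0.2, 0.4]
grip_width: 0.0001
```

```bash
python3 look.py l; python3 - <<'E'
from rig import *
from h import *
W,T,S=camera_info('wrist'),camera_info('top'),camera_info('scene');s=state()
a=grab_frame('wrist')[:,:,::-1];grab_frame('top');grab_frame('scene')
cv2.imwrite('pics/l2.png',cv2.resize(a[220:440,180:480],None,fx=2.6,fy=2.6,interpolation=2))
for n in ('top','scene'):
  for l in ['post0_top','post1_top','post2_top']:
    print(n,l,[(np.round(d['at']),round(d['conf'],2)) for d in spot_point(l,n)][:2])
for w in (.09,0,-.1):
  P=pts(.5125,-.0116,-.3424,w,.9)
  print(w,[(c,k,np.round(proj(P[k],ci))[::-1]) for c,ci in (('T',T),('S',S)) for k in P if 'post' in k])
E
```

```text
[0.5619 0.0162 0.0874] [ 3.124e+00 -3.100e-02 -2.000e-03] [-0.7 -0.2  0.4] 10.6
base frame 0.0372 0.0428
top post0_top []
top post1_top []
top post2_top []
scene post0_top [(array([233., 307.]), 0.82)]
scene post1_top []
scene post2_top [(array([194., 282.]), 0.63)]
0.09 [('T', 'post0_top', array([276., 320.])), ('T', 'post1_top', array([345., 301.])), ('T', 'post2_top', array([327., 370.])), ('S', 'post0_top', array([234., 315.])), ('S', 'post1_top', array([197., 337.])), ('S', 'post2_top', array([202., 277.]))]
0 [('T', 'post0_top', array([276., 323.])), ('T', 'post1_top', array([342., 299.])), ('T', 'post2_top', array([330., 369.])), ('S', 'post0_top', array([234., 312.])), ('S', 'post1_top', array([198., 339.])), ('S', 'post2_top', array([201., 278.]))]
-0.1 [('T', 'post0_top', array([275., 327.])), ('T', 'post1_top', array([339., 296.])), ('T', 'post2_top', array([334., 368.])), ('S', 'post0_top', array([234., 308.])), ('S', 'post1_top', array([200., 341.])), ('S', 'post2_top', array([199., 280.]))]
```

View pics/l2.png

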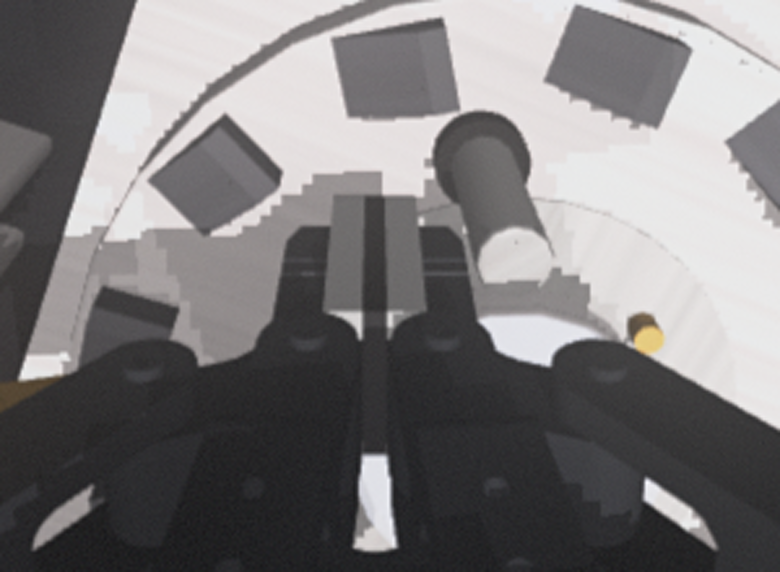

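Request:
move_arm(targets=[[0,[0.003,0.003,0],0],[0,[0.001,0.003,0],0],[0,[0,0.004,0],0],[0,[0,0.003,0],0],[0,[0,0.002,0],0],[0,[0,0.001,0],0],[0,[0,0,0],0],[0,[0,0,0],0]])

```text
time_s: 11.82
ee_pos: [0.5663, 0.0013, 0.0878]
eef_rot: [3.128, -0.031, -0.001]
contact_force: [0.4, 2.2, -0.8]
grip_width: -0.0001
```

```bash
cat > wh.py <<'E'
from rig import *
from h import *
W,T,S=camera_info('wrist'),camera_info('top'),camera_info('scene');s=state()
grab_frame('top');b=grab_frame('scene')[:,:,::-1]
cv2.imwrite('pics/wh.png',cv2.resize(b[150:300,220:420],None,fx=4,fy=4,interpolation=2))
for n in ('top','scene'):
  for l in ['post0_top','post1_top','post2_top']:
    print(n,l,[(np.round(d['at']),round(d['conf'],2)) for d in spot_point(l,n)][:2])
for w in (-.2,-.3,-.4,-.5,-.6):
  P=pts(.5125,-.0116,-.3424,w,.9)
  print(w,[(c,k[4],np.round(proj(P[k],ci))[::-1].tolist()) for c,ci in (('T',T),('S',S)) for k in P if 'post' in k])
E
python3 look.py m; python3 wh.py
```

```text
[0.5663 0.0013 0.0878] [ 3.128e+00 -3.100e-02 -1.000e-03] [ 0.4  2.2 -0.8] 11.8167
base frame 0.0464 0.0302
top post0_top []
top post1_top [(array([330., 294.]), 0.86)]
top post2_top []
scene post0_top [(array([232., 300.]), 0.71)]
scene post1_top []
scene post2_top [(array([193., 287.]), 0.9)]
-0.2 [('T', '0', [275.0, 331.0]), ('T', '1', [335.0, 294.0]), ('T', '2', [338.0, 366.0]), ('S', '0', [234.0, 304.0]), ('S', '1', [202.0, 342.0]), ('S', '2', [197.0, 282.0])]
-0.3 [('T', '0', [275.0, 335.0]), ('T', '1', [332.0, 292.0]), ('T', '2', [341.0, 363.0]), ('S', '0', [233.0, 301.0]), ('S', '1', [204.0, 344.0]), ('S', '2', [196.0, 285.0])]
-0.4 [('T', '0', [276.0, 339.0]), ('T', '1', [328.0, 291.0]), ('T', '2', [344.0, 361.0]), ('S', '0', [233.0, 297.0]), ('S', '1', [206.0, 345.0]), ('S', '2', [194.0, 287.0])]
-0.5 [('T', '0', [277.0, 343.0]), ('T', '1', [324.0, 290.0]), ('T', '2', [347.0, 358.0]), ('S', '0', [232.0, 293.0]), ('S', '1', [208.0, 345.0]), ('S', '2', [193.0, 290.0])]
-0.6 [('T', '0', [279.0, 347.0]), ('T', '1', [320.0, 290.0]), ('T', '2', [350.0, 355.0]), ('S', '0', [231.0, 290.0]), ('S', '1', [211.0, 346.0]), ('S', '2', [192.0, 293.0])]
```

View pics/wh.png

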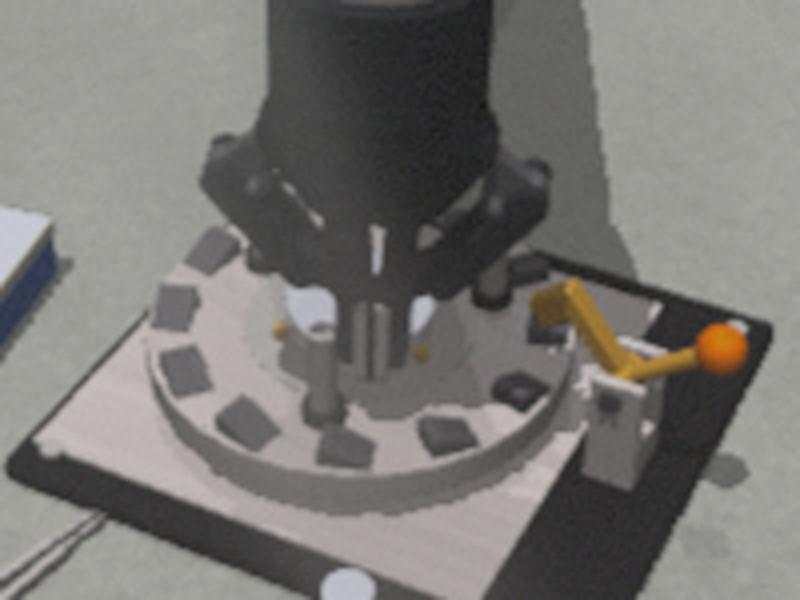

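Request:
move_arm(targets=[[0,[0,0.001,0],0],[0,[0,0.002,0],0],[0,[0,0.002,0],0],[0,[0,0.001,0],0],[0,[0,0,0],0],[0,[0,0,0],0],[0,[0,0,0],0],[0,[0,0,0],0]])

```text
time_s: 12.98
ee_pos: [0.566, -0.0038, 0.0878]
eef_rot: [3.129, -0.03, -0.0]
contact_force: [0.2, 1.9, -0.4]
grip_width: -0.0001
```

```bash
python3 look.py n; python3 wh.py
```

```text
[ 0.566  -0.0038  0.0878] [ 3.129 -0.03  -0.   ] [ 0.2  1.9 -0.4] 12.9833
base frame 0.0477 0.0253
top post0_top []
top post1_top [(array([325., 294.]), 0.89)]
top post2_top [(array([277., 232.]), 0.52), (array([290., 256.]), 0.25)]
scene post0_top [(array([234., 296.]), 0.87), (array([228., 312.]), 0.39)]
scene post1_top [(array([204., 347.]), 0.92)]
scene post2_top [(array([191., 287.]), 0.97)]
-0.2 [('T', '0', [275.0, 331.0]), ('T', '1', [335.0, 294.0]), ('T', '2', [338.0, 366.0]), ('S', '0', [234.0, 304.0]), ('S', '1', [202.0, 342.0]), ('S', '2', [197.0, 282.0])]
-0.3 [('T', '0', [275.0, 335.0]), ('T', '1', [332.0, 292.0]), ('T', '2', [341.0, 363.0]), ('S', '0', [233.0, 301.0]), ('S', '1', [204.0, 344.0]), ('S', '2', [196.0, 285.0])]
-0.4 [('T', '0', [276.0, 339.0]), ('T', '1', [328.0, 291.0]), ('T', '2', [344.0, 361.0]), ('S', '0', [233.0, 297.0]), ('S', '1', [206.0, 345.0]), ('S', '2', [194.0, 287.0])]
-0.5 [('T', '0', [277.0, 343.0]), ('T', '1', [324.0, 290.0]), ('T', '2', [347.0, 358.0]), ('S', '0', [232.0, 293.0]), ('S', '1', [208.0, 345.0]), ('S', '2', [193.0, 290.0])]
-0.6 [('T', '0', [279.0, 347.0]), ('T', '1', [320.0, 290.0]), ('T', '2', [350.0, 355.0]), ('S', '0', [231.0, 290.0]), ('S', '1', [211.0, 346.0]), ('S', '2', [192.0, 293.0])]
```

Request:
move_arm(targets=[[0,[0,-0.003,0],0],[0,[0,-0.005,0],0],[0,[0,-0.003,-0.006],0],[0,[0,0,-0.015],0],[0,[0,0,-0.02],0],[0,[0,0,-0.025],0],[0,[0,0,-0.025],0],[0,[0,0,-0.02],0]])

```text
time_s: 14.15
ee_pos: [0.5583, 0.008, 0.1983]
eef_rot: [3.125, -0.017, 0.0]
contact_force: [0.0, -0.4, -0.4]
grip_width: -0.0003
```

```bash
python3 look.py o; python3 -c "
from rig import *
from h import *
x,y=b2w(0,.195);print(x,y);plan(state(),(x,y,.2),-19.6,n=8,step=.03)"
```

```text
[0.5583 0.008  0.1983] [ 3.125 -0.017  0.   ] [ 0.  -0.4 -0.4] 14.15
base frame 0.0366 0.0339
0.5779710044411043 0.17208055851796863
[0, [0.003, -0.03, 0.0], 7.0],[0, [-0.001, -0.03, 0.0], 7.0],[0, [-0.004, -0.03, 0.0], 5.6],[0, [-0.007, -0.029, 0.0], -0.0],[0, [-0.007, -0.029, 0.0], -0.0],[0, [-0.003, -0.014, 0.0], -0.0],[0, [0.0, -0.0, -0.0], -0.0],[0, [0.0, -0.0, -0.0], -0.0],left [0. 0. 0.] 0.0
```

View pics/o.png

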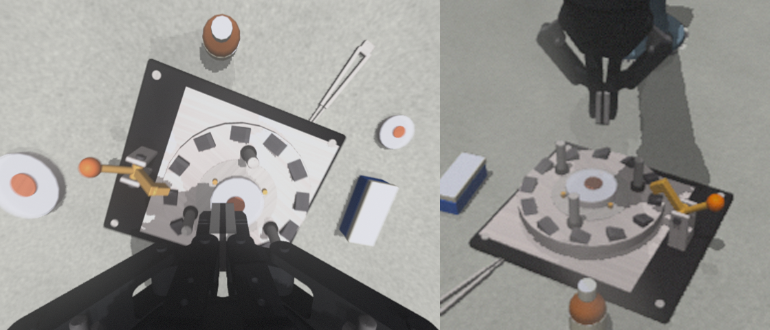

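```bash
cat > wf.py <<'E'
from rig import *
from h import *
T,S=camera_info('top'),camera_info('scene')
q0=(.51246703,-.01157453,-.3423586)
o0={'T':{0:(278.2,317),1:(343.3,301.5),2:(325.5,370)},'S':{0:(234.5,314),1:(195.7,336.5),2:(200.8,278.5)}}
for c,ci,n in(('T',T,'top'),('S',S,'scene')):
  grab_frame(n)
  for i in range(3):
    d=spot_point(f'post{i}_top',n)
    for e in d[:2]:
      f=lambda w:proj(pts(*q0,w,0)[f'post{i}_top'],ci)[::-1]
      # correct by bias at start
      r=least_squares(lambda w:f(w[0])-np.array(e['at']),[-.4]);
      print(n,i,np.round(e['at'],1),round(e['conf'],2),'w',round(r.x[0],3),'cost',round(r.cost,1))
E
python3 wf.py
```

```text
top 1 [242.2 401.8] 0.5 w -3.043 cost 1918.2
scene 0 [234.5 297.4] 0.72 w -0.376 cost 1.5
scene 0 [244.1 377.5] 0.59 w 1.055 cost 883.7
scene 1 [202.8 346.1] 0.61 w -0.301 cost 3.8
scene 2 [190.5 285.7] 0.95 w -0.405 cost 8.1
```

Request:
move_arm(targets=[[0,[0.003,-0.025,0],6.5],[0,[-0.001,-0.028,0],6.5],[0,[-0.004,-0.028,0],5],[0,[-0.006,-0.027,0],0.8],[0,[-0.005,-0.022,0],0],[0,[-0.003,-0.014,0],0],[0,[0,-0.003,0],0],[0,[0,0,0],0]])

```text
time_s: 15.32
ee_pos: [0.5724, 0.157, 0.1853]
eef_rot: [3.125, -0.008, -0.353]
contact_force: [-0.3, -0.5, -0.1]
grip_width: -0.0
```

```bash
python3 look.py p;python3 wf.py; python3 -c "
from rig import *
from h import *
x,y=b2w(0,.195);print(x,y);plan(state(),(x,y,.105),-19.6,n=8,step=.02)"
```

```text
[0.5724 0.157  0.1853] [ 3.125 -0.008 -0.353] [-0.3 -0.5 -0.1] 15.3167
base frame -0.0002 0.179
top 0 [278.1 338.8] 0.87 w -0.398 cost 2.1
top 0 [208.4 318.2] 0.68 w -0.059 cost 2265.6
top 1 [327.1 291. ] 0.85 w -0.416 cost 0.0
top 2 [344.8 359.5] 0.92 w -0.427 cost 0.1
top 2 [314.1 332.8] 0.55 w 0.996 cost 709.6
scene 0 [231.7 296.8] 0.77 w -0.409 cost 0.4
0.5779710044411043 0.17208055851796863
[0, [-0.0, -0.004, 0.02], -0.8],[0, [-0.0, -0.004, 0.02], -0.0],[0, [-0.0, -0.004, 0.02], -0.0],[0, [-0.0, -0.004, 0.02], -0.0],[0, [-0.0, -0.001, 0.003], -0.0],[0, [0.0, -0.0, -0.0], -0.0],[0, [0.0, -0.0, -0.0], -0.0],[0, [0.0, -0.0, -0.0], -0.0],left [0. 0. 0.] 0.0
```

View pics/p.png

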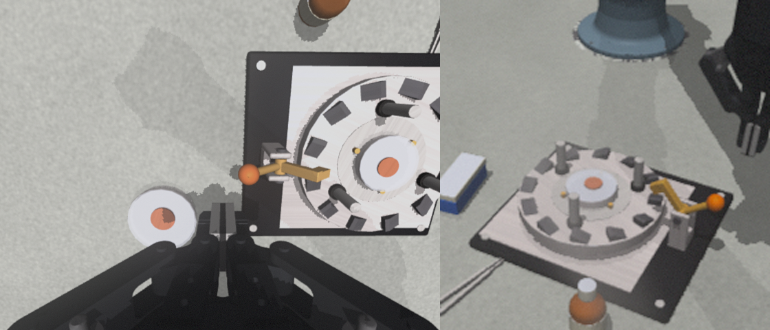

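Request:
move_arm(targets=[[0,[0,-0.005,0.003],-0.8],[0,[0,-0.006,0.008],0],[0,[0,-0.004,0.016],0],[0,[0,0,0.018],0],[0,[0,0,0.016],0],[0,[0,0,0.01],0],[0,[0,0,0.004],0],[0,[0,0,0],0]])

```text
time_s: 16.48
ee_pos: [0.5804, 0.1715, 0.1064]
eef_rot: [3.128, -0.011, -0.34]
contact_force: [-0.0, 0.7, -0.1]
grip_width: 0.0002
```

```bash
python3 look.py q
```

```text
[0.5804 0.1715 0.1064] [ 3.128 -0.011 -0.34 ] [-0.   0.7 -0.1] 16.4833
base frame 0.0025 0.1953
```

View pics/q.png

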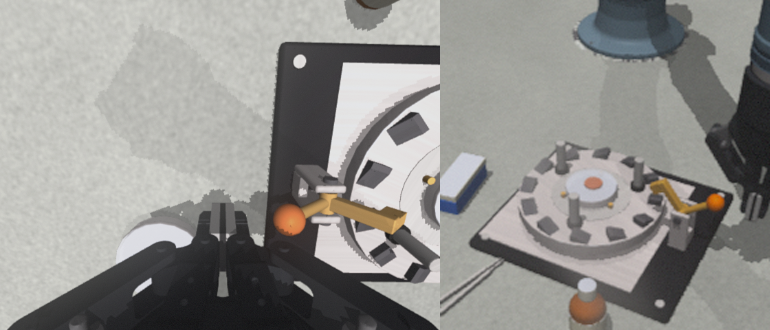

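Request:
move_arm(targets=[[0,[-0.001,0,0.003],0],[0,[-0.001,0.003,0.003],0],[0,[0,0.005,0.001],0],[0,[0,0.005,0],0],[0,[0,0.005,0],0],[0,[0,0.004,0],0],[0,[0,0.002,0],0],[0,[0,0,0],0]])

```text
time_s: 17.25
ee_pos: [0.5744, 0.1507, 0.1062]
eef_rot: [3.139, -0.022, -0.34]
contact_force: [-0.2, 1.2, -1.0]
grip_width: -0.0001
```

```bash
python3 look.py r
```

```text
[0.5744 0.1507 0.1062] [ 3.139 -0.022 -0.34 ] [-0.2  1.2 -1. ] 17.25
base frame 0.0038 0.1736
```

View pics/r.png

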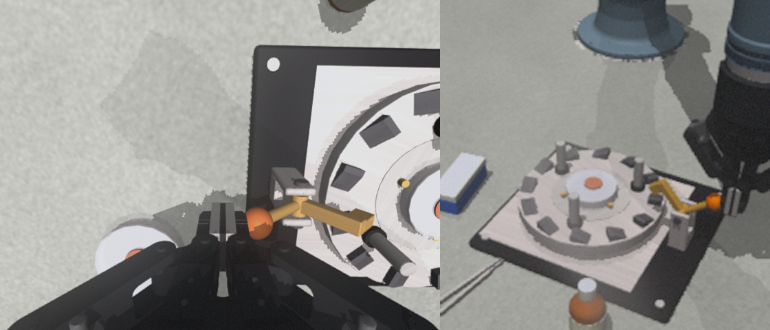

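Request:
move_arm(targets=[[0,[-0.002,0.002,0.002],0],[0,[-0.001,0.003,0.002],0],[0,[0,0.004,0],0],[0,[0,0.004,0],0],[0,[0,0.003,0],0],[0,[0,0.001,0],0],[0,[0,0,0],0],[0,[0,0,0],0]])

```text
time_s: 18.02
ee_pos: [0.5732, 0.1486, 0.1085]
eef_rot: [-3.12, -0.036, -0.332]
contact_force: [0.8, 3.1, 3.0]
grip_width: 0.0
```

```bash
python3 look.py s
```

```text
[0.5732 0.1486 0.1085] [-3.12  -0.036 -0.332] [0.8 3.1 3. ] 18.0167
base frame 0.0034 0.1713
```

View pics/s.png

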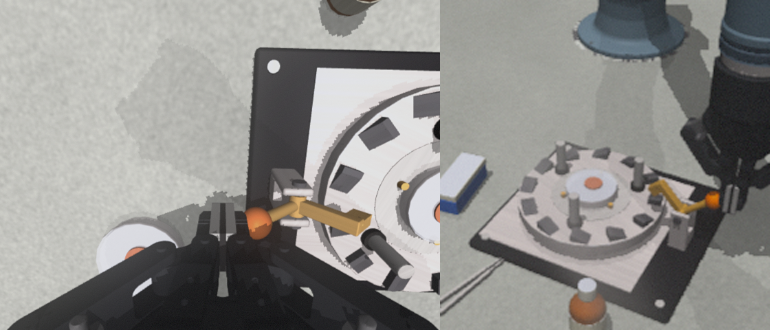

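Request:
move_arm(targets=[[0,[0,-0.004,0],0],[0,[-0.001,-0.006,0],0],[0,[-0.001,-0.004,0.003],0],[0,[0,0,0.006],0],[0,[0,0,0.007],0],[0,[0,0,0.005],0],[0,[0,0,0.002],0],[0,[0,0,0],0]])

```text
time_s: 18.78
ee_pos: [0.5719, 0.1555, 0.077]
eef_rot: [-3.136, -0.026, -0.336]
contact_force: [1.0, 1.8, 3.7]
grip_width: -0.0001
```

```bash
python3 look.py t
```

```text
[0.5719 0.1555 0.077 ] [-3.136 -0.026 -0.336] [1.  1.8 3.7] 18.7833
base frame -0.0001 0.1773
```

View pics/t.png

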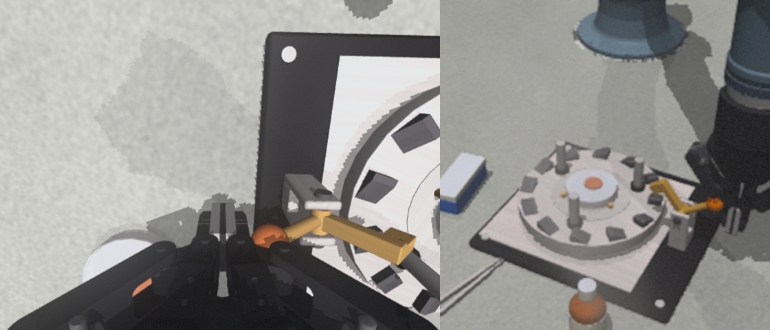

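Request:
move_arm(targets=[[0,[0,-0.004,-0.003],0],[0,[0,-0.006,-0.006],0],[0,[0,-0.006,-0.012],0],[0,[0,-0.004,-0.018],0],[0,[0,0,-0.018],0],[0,[0,0,-0.014],0],[0,[0,0,-0.006],0],[0,[0,0,0],0]])

```text
time_s: 19.55
ee_pos: [0.5748, 0.174, 0.1591]
eef_rot: [3.139, -0.022, -0.337]
contact_force: [-0.4, 0.3, 0.7]
grip_width: 0.0
```

```bash
python3 look.py u; python3 -c "
from rig import *
s=state();print(s['joint_positions'])"
```

```text
[0.5748 0.174  0.1591] [ 3.139 -0.022 -0.337] [-0.4  0.3  0.7] 19.55
base frame -0.0036 0.1957
[-0.02167423  0.42002141 -0.42561674  1.79649023  0.22782303  0.95888647
 -2.45225561]
```

View pics/u.png

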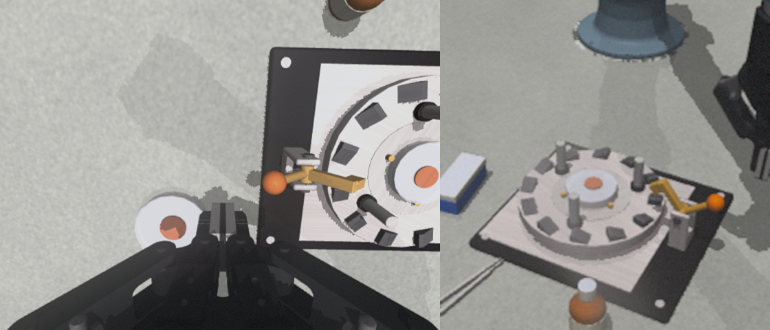

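Request:
move_arm(targets=[[0,[0,0,0],-6],[0,[0,0,0],-7],[0,[0,0,0],-7],[0,[0,0,0],-7],[0,[0,0,0],-7],[0,[0,0,0],-7],[0,[0,0,0],-7],[0,[0,0,0],-7]])

```text
time_s: 20.32
ee_pos: [0.5669, 0.1692, 0.1466]
eef_rot: [3.127, 0.012, 0.647]
contact_force: [0.2, -0.2, 0.0]
grip_width: -0.0003
```

```bash
python3 -c "
from rig import *
from h import *
s=state();print(s['joint_positions'])
x,y=b2w(0,.195);print(x,y);plan(s,(x,y,.155),70.4,n=8,step=.01)"
```

```text
[ 0.12647474  0.4681567  -0.60981891  1.80156061  0.33585654  0.98258759
 -1.54849189]
0.5779710044411043 0.17208055851796863
[0, [0.007, 0.003, -0.006], -7.0],[0, [0.003, 0.002, -0.003], -7.0],[0, [0.0, 0.0, -0.0], -7.0],[0, [0.0, 0.0, -0.0], -7.0],[0, [0.0, 0.0, -0.0], -5.3],[0, [0.0, 0.0, -0.0], -0.0],[0, [0.0, 0.0, -0.0], -0.0],[0, [0.0, 0.0, -0.0], -0.0],left [0. 0. 0.] 0.0
```

Request:
move_arm(targets=[[0,[0.005,0.003,-0.003],-7],[0,[0.004,0.002,-0.002],-7],[0,[0.002,0,0],-7],[0,[0.001,0,0],-6],[0,[0,0,0],-2],[0,[0,0,0],0],[0,[0,0,0],0],[0,[0,0,0],0]])

```text
time_s: 20.98
ee_pos: [0.5716, 0.1685, 0.1393]
eef_rot: [-3.13, 0.031, 1.168]
contact_force: [0.6, -0.4, 0.0]
grip_width: -0.0003
```

```bash
python3 look.py v; python3 -c "
from rig import *
from h import *
s=state()
x,y=b2w(0,.193);print(x,y);plan(s,(x,y,.092),70.4,n=5,step=.02)"
```

```text
[0.5716 0.1685 0.1393] [-3.13   0.031  1.168] [ 0.6 -0.4  0. ] 20.9833
base frame -0.0047 0.1895
0.577299506959657 0.17019665535368178
[0, [0.002, 0.002, 0.02], -3.4],[0, [0.001, 0.002, 0.02], -0.0],[0, [0.001, 0.001, 0.008], -0.0],[0, [0.0, 0.0, -0.0], -0.0],[0, [0.0, 0.0, -0.0], -0.0],left [0. 0. 0.] 0.0
```

View pics/v.png

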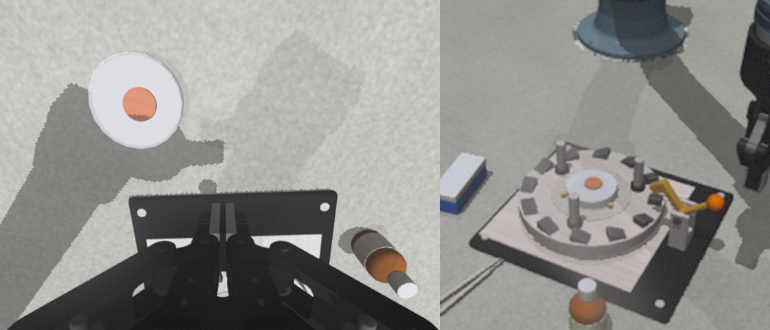

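Request:
move_arm(targets=[[0,[0.002,0.002,0.002],-2],[0,[0.003,0.002,0.006],-1],[0,[0.002,0.001,0.01],0],[0,[0,0,0.011],0],[0,[0,0,0.008],0],[0,[0,0,0.004],0],[0,[0,0,0],0],[0,[0,0,0],0]])

```text
time_s: 21.75
ee_pos: [0.5772, 0.1722, 0.0928]
eef_rot: [-3.128, 0.033, 1.221]
contact_force: [0.2, -0.6, 0.4]
grip_width: 0.0002
```

```bash
python3 look.py w; python3 -c "
from rig import *
from h import *
s=state()
x,y=b2w(0,.193);print(x,y);plan(s,(x,y,.092),70.4,n=3,step=.02)"
```

```text
[0.5772 0.1722 0.0928] [-3.128  0.033  1.221] [ 0.2 -0.6  0.4] 21.75
base frame -0.0007 0.1949
0.577299506959657 0.17019665535368178
[0, [-0.002, 0.001, 0.001], -0.5],[0, [0.0, 0.0, -0.0], -0.0],[0, [0.0, 0.0, -0.0], -0.0],left [0. 0. 0.] 0.0
```

View pics/w.png

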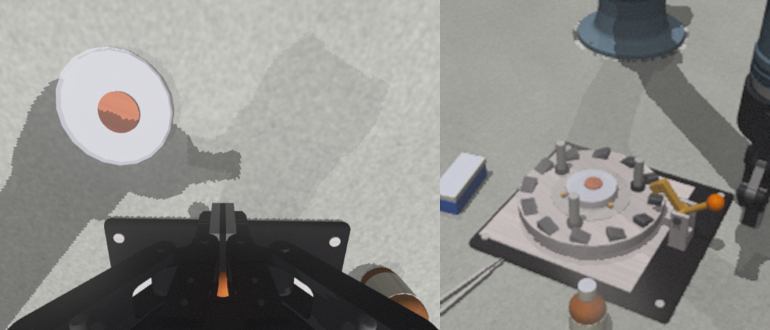

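Request:
move_arm(targets=[[0,[-0.003,0,0],0],[0,[-0.005,0,0],0],[0,[-0.006,0,0],0],[0,[-0.005,0,0],0],[0,[-0.004,0,0],0],[0,[-0.002,0,0],0],[0,[0,0,0],0],[0,[0,0,0],0]])

```text
time_s: 22.52
ee_pos: [0.5699, 0.1459, 0.097]
eef_rot: [-3.133, 0.03, 1.219]
contact_force: [-0.9, 0.7, 0.8]
grip_width: -0.0001
```

```bash
python3 look.py x
```

```text
[0.5699 0.1459 0.097 ] [-3.133  0.03   1.219] [-0.9  0.7  0.8] 22.5167
base frame 0.0012 0.1676
```

View pics/x.png

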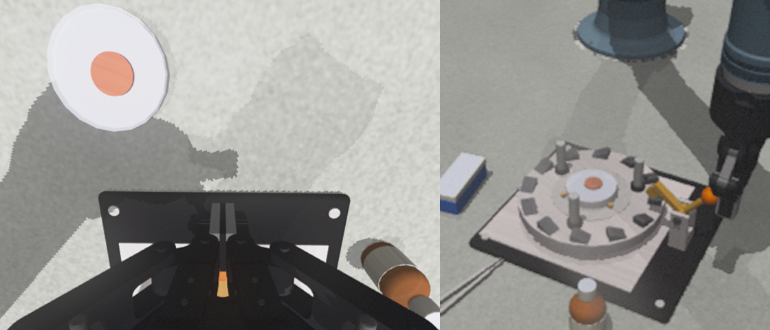

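Knob now moves inward (scene ~(708,195), arm lower). Continue.

Request:
move_arm(targets=[[0,[-0.003,0,0.001],0],[0,[-0.004,0,0.001],0],[0,[-0.004,0,0.001],0],[0,[-0.003,0,0],0],[0,[-0.001,0,0],0],[0,[0,0,0],0],[0,[0,0,0],0],[0,[0,0,0],0]])

```text
time_s: 23.28
ee_pos: [0.5636, 0.1307, 0.0935]
eef_rot: [-3.132, 0.03, 1.22]
contact_force: [-0.4, -0.3, -1.4]
grip_width: -0.0001
```

```bash
python3 look.py y
```

```text
[0.5636 0.1307 0.0935] [-3.132  0.03   1.22 ] [-0.4 -0.3 -1.4] 23.2833
base frame 0.0004 0.1512
```

View pics/y.png

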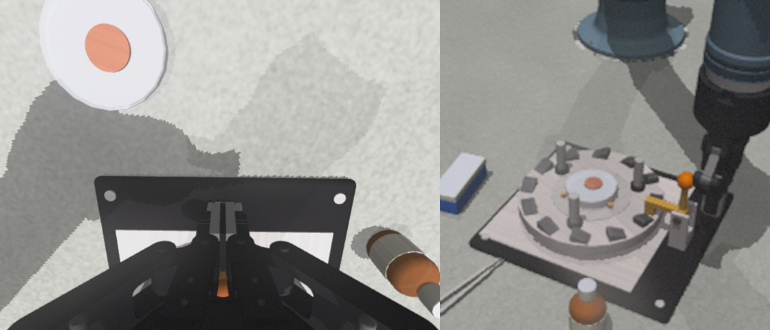

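Request:
move_arm(targets=[[0,[0.004,0,0],0],[0,[0.008,0,0],0],[0,[0.012,0,0],0],[0,[0.014,0,-0.005],0],[0,[0.012,0,-0.015],0],[0,[0.01,0,-0.02],0],[0,[0.01,0,-0.025],0],[0,[0.01,0,-0.025],0]])

```text
time_s: 24.05
ee_pos: [0.5908, 0.2157, 0.1776]
eef_rot: [-3.119, 0.037, 1.222]
contact_force: [1.0, -0.1, -0.2]
grip_width: 0.0002
```

Request:
move_arm(targets=[[0,[0.01,0,-0.02],0],[0,[0.01,0,-0.01],0],[0,[0.005,0,0],0],[0,[0,0,0],0],[0,[0,0,0],0],[0,[0,0,0],0],[0,[0,0,0],0],[0,[0,0,0],0]])

```text
time_s: 24.72
ee_pos: [0.6016, 0.2565, 0.2146]
eef_rot: [-3.123, 0.023, 1.235]
contact_force: [0.1, 0.8, 0.1]
grip_width: -0.0002
```

```bash
python3 look.py z; python3 wf.py; python3 - <<'E'
from rig import *
from h import *
T,S=camera_info('top'),camera_info('scene');q0=(.51246703,-.01157453,-.3423586)
im={}
for n in("top","scene"):
    f=grab_frame(n)[:,:,::-1].copy();im[n]=f;h=cv2.cvtColor(f,cv2.COLOR_BGR2HSV)
    m=cv2.inRange(h,(4,200,120),(16,255,255));k,_,st,c=cv2.connectedComponentsWithStats(m)
    print(n,[(int(st[i,4]),np.round(c[i][::-1],1).tolist()) for i in range(1,k) if st[i,4]>20])
for p in(0,.1,.2):
    P=pts(*q0,-.42,p)["pawl_knob"];print(p,proj(P,T)[::-1].round(1),proj(P,S)[::-1].round(1))
a=im["top"][215:415,210:420];b=im["scene"][180:330,220:420]
cv2.imwrite("pics/z2.png",cv2.hconcat([cv2.resize(a,(400,400),interpolation=2),cv2.resize(b,(400,400),interpolation=2)]))
E
```

```text
[0.6016 0.2565 0.2146] [-3.123  0.023  1.235] [0.1 0.8 0.1] 24.7167
base frame -0.0061 0.2825
top 0 [275.9 338.3] 0.93 w -0.374 cost 0.0
top 0 [239.2 401.7] 0.74 w -0.928 cost 2050.8
top 1 [329.4 289.8] 0.94 w -0.372 cost 1.3
top 2 [315.2 333.9] 0.64 w 0.641 cost 691.7
top 2 [345.  360.5] 0.57 w -0.414 cost 0.1
scene 0 [230.8 296.1] 0.88 w -0.434 cost 1.2
scene 0 [189.7 287.7] 0.46 w -2.563 cost 7.7
scene 1 [205.4 346.4] 0.57 w -0.394 cost 1.8
scene 2 [190.6 288.3] 0.67 w -0.475 cost 4.1
top [(122, [285.0, 251.6])]
scene [(71, [219.7, 378.6])]
0 [285.8 251.5] [221.2 379.3]
0.1 [284.6 248.5] [222.1 382.2]
0.2 [283.6 245.5] [223.4 385. ]
```

View pics/z2.png

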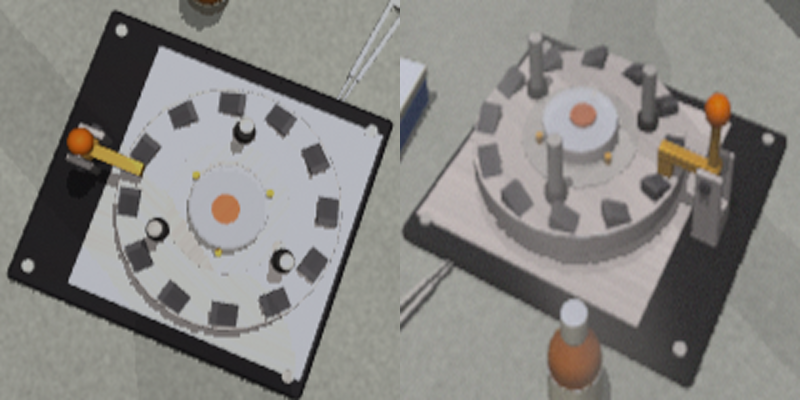

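```bash
python3 -c "
from rig import *
print(state()['contact_force'],job_done())"
```

```text
the job is handed in; nothing more can be done
[-0.14266772  0.1241341  -0.20570385] None
```

The pawl now sits fully down one notch back from where the wheel started, and the job is handed in (no verdict is reported).

**What I did:** With the closed fingertips I pushed the orange knob outward until the pawl tipped over and stayed up. I then pushed post0 to turn the wheel clockwise, from about +0.09 rad to about −0.41 rad. Last, I tipped the knob back from outside, so the pawl dropped, and moved the arm clear.

**What went wrong on the way:** My first try at tipping the knob back failed. The fingertip pressed on the knob without moving it (about 4 N), and when I lowered it the gripper's linkage seemed to rest on the knob (also about 4 N). I backed off, turned the tool 90° and pushed with the fingers' narrow side, which worked.

**Last checks:**
- **Pawl:** the knob's image position matched the start picture to within 0.2 pixels in both cameras, so the pawl reads about 0 rad.
- **Wheel:** most camera readings lay between −0.37 and −0.43 rad, with one at −0.475. The two at −0.37 fall just outside the −0.52 to −0.38 range for a fully seated pawl. The knob position still shows the pawl down.
- **Dish and loose objects:** the dish looked flat and centred. The bottle and tweezers showed no visible shift, and I never went near the slide box. These I judged by eye, not by measurement.
- **Arm:** nothing was touching it at the end, with a force reading of about 0.3 N. The clock stood at 25 s in my last reading, of the 56 s allowed.

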